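Clamp the strip through the guard window

TASK

One of the two guarded clamping stations has a bakelite strip in its lane. With the fingertips, push the strip along its lane until it is fully home against the end stop, and only then reach down through the window in that station's guard and press its clamp lever fully down; leave it down. Do not touch either guard, do not pick anything up, and leave the other station's lever and all the other things as they are.

Things in the scene. Friction and masses are not known exactly. Their poses are not given: they have to be found in the camera images.
- station_a: the guarded clamping station with the strip in its lane (left or right of two alike, side by side). Fixed, underside 6 mm above the table. Origin: underside, on the lane's centre line; x runs along the lane away from the robot to the end stop, y left, z up. Strip slides on z = 4 mm; side rails 33 mm apart, 12 mm high, x = -65 to 60; end stop's face x = 55 mm (strip home: strip_mid at x = -17.5).
- station_b: the other, empty station, exactly like station_a. In each, a feed tongue 42 mm wide carries the lane forward to x = -145 mm and the bed behind it is 104 mm wide, x = -60 to 130 mm. Both stand on a steel sub-plate, 294 x 244 x 6 mm, that lies on the table.
- strip_mid (a point): centre (half-way up) of the loose bakelite strip, reddish brown, 145 long x 28 wide x 11 mm high, about 0.14 kg. It lies lengthwise in station_a's lane, 25 to 45 mm short of the end stop; its tail sticks out in front of the guard over the feed tongue. Its own y axis is its long axis.
- strip: the same strip; this origin is the centre of its underside
- pad_a (a point): centre of the top face of the round black press pad (34 mm across) on station_a's clamp lever; it moves with the lever. In the station's frame: lever up x = -5, z = 63 mm; lever fully down x = -10, z = 40 mm
- pad_b (a point): the same point on station_b's lever
- lever_a (a joint): station_a's clamp lever, rad: 0 = up (open), grows as its pad is pressed down, 0.22 = fully down on its stop. A steel bar hinged at the back of the station (x = 95, z = 30 mm in the station's frame), pad 105 mm in front of the hinge; the stiff hinge (about 4 N at the pad) keeps it where it is left. Down, its rubber foot sits over the strip.
- lever_b (a joint): the same for station_b's lever
- window_a (a point): centre of the window in station_a's guard, in the guard's outer (upper) face: x = -8, z = 74 mm in the station's frame; axes as the station's. Clear opening 84 mm along the slope x 74 mm across, with a thin black edging; it lies above the lever's pad
- window_b (a point): the same point on station_b's guard
- guard_a: guard of station_a: a 4 mm grey sheet, 104 mm wide, on four posts over the lane, sloping up to the back by 0.26 rad (15 degrees), from x = -63 mm (top 60 mm above the station's underside) to x = 116 mm (top 107 mm). Posts and two thin rails close each side. Origin and axes as the station's.
- guard_b: guard of station_b, exactly like guard_a
- collar0: bronze collar (ring), 26 mm across, 10 mm high, lying on the sub-plate in front of the stations, between the two feed tongues; origin at the centre of its underside. A bystander.
- collar1: bronze collar (ring), 26 mm across, 10 mm high, on the table to the right of the sub-plate; origin at the centre of its underside. A bystander.
- gauge_block: small steel gauge block, 9 x 30 mm, standing 35 mm high on the table to the left of the sub-plate; origin at the centre of its underside. A bystander.
- nut_dish: shallow round dish, 70 mm across, 14 mm high, on the table to the left of the sub-plate; origin at the centre of its underside. A bystander.

How it is judged:
By the outcome, as a careful person would: the job done as asked, in the order asked, and still so for the second after the job is handed in, with the robot touching nothing.
It also fails if it takes over 43 s, if anything falls off the work surface, if the arm or the gripper's body presses on something with over 40 N, if the wrist force passes 120 N, or if a joint passes its speed limit or range.

ROBOT

A 6-joint arm with a two-finger parallel gripper is mounted at the origin on a cart in front of the work surface, level with it; the furniture and walls round the work are solid. World frame = base frame: x ahead of the robot, y to its left, z up, the work surface at z = 0. Lengths are in m, angles in rad, forces in N, time in s.
With the tool pointing down it reaches from about 0.25 to 0.775 m from the base axis. Payload 4 kg.
Tool frame: the origin (TCP) lies midway between the tips of the shut fingers; the grasp point (between the pads) lies 19 mm behind it (robot.grasp_offset is the distance from the TCP to the grasp point, in m); z points along the fingers, y is the direction in which the jaws open and shut (so a half turn about z gives the same grasp; the last joint's range is limited). The gripper opens to 94 mm and grips with 3 to 60 N. Pads are 16 mm wide; open, the fingers measure 119 mm over their backs; the gripper's body (75 mm by 177 mm) begins 78 mm behind the grasp point.
Start: joints at [-1.443, 0.087, 1.371, -0, 1.684, -0.103], TCP at [0.126, -0.535, 0.206] pointing down, gripper open.
Joint ranges: [-3.1, 3.1], [-0.76, 2.03], [0.27, 2.55], [-1.08, 4.22], [0.17, 2.65], [-2.57, 2.57]. Speed limits (rad/s): [2.79, 2.79, 3.14, 3.14, 3.14, 3.14].

INTERFACE

Orientations are given as [roll, pitch, yaw] about the fixed x, y, z axes, in that order (R = Rz(yaw) Ry(pitch) Rx(roll)).
In Python, from bench import status, viewer, order, robot gives the robot as it stands. The module is installed in compiled form; this text tells all that it offers.
- The arm moves only by the tool move_arm, never from a script. Its argument "targets" is a list of rows, each a list of 3 entries, a list of its own where there are three numbers: the shift along the tool's x, y, z in mm, then the turn, a rotation vector about the tool's x, y, z in degrees, then the opening, from -1 (shut) to 1 (fully open). A call has 1 to 20 rows; each row is the pose to reach, as a shift and turn from the pose commanded when the call began, along the tool's axes at that moment; what a row does not reach only later rows make up. A row lasts 1/8 s, in which the tool goes at most 62.5 mm and 10.7 degrees, less where a joint would pass 70% of its speed; a pose out of reach is approached as far as the arm can. A call with a gripper value outside its range is refused whole. The fingers move at their own pace and stop on an object; the grip force is fixed at half the most. Time passes only in rows, so rows that repeat a pose let the fingers close. It gives the time, the measured TCP pose, the force and the opening at its end, in the units of the state.
- status.get_obs(): the state, without advancing time (a new reading comes with each control period).
- viewer.snapshot(name): name is "side" or "top" or "wrist"; returns the picture (480x640x3 uint8, red, green, blue); there is no depth.
- viewer.camera_model(name): a dict with "K" (3x3 intrinsics, pixels), "D" ([k1, k2, p1, p2, k3] as OpenCV has them; the pictures are not rectified), "xyz" and "attitude" of the camera in the world; the wrist camera has in their place "T_tool_cam" (4x4, takes a point from camera to tool coordinates, whose origin is the TCP and whose axes are the flange's). Camera axes: x right, y up, looking along -z (the intrinsics and any distortion apply to the point x, -y, -z); pixel columns grow to the right and rows downward; lengths in m; the calibration is good to about 2 mm. A picture is of the moment at which its call begins: read the wrist's pose just before it. camera_model takes no time and is no camera call.
- order.close_job(): hands the job in, once; it reports no verdict.
The state is a dict: "time": time; "joint_positions": joint angles; "qvel": joint speeds; "joint_torque": joint torques, N m; "tool_pos": TCP position; "ee_rot": TCP orientation; "wrist_force": force on the tool from outside, world axes, zero at the start; "wrist_torque": the same for the moment, N m; "width": finger opening in m.
Only numpy, scipy, OpenCV 4.12 (cv2) and the standard library are available. Lean on these libraries where they do the work, as an engineer would, in place of code of your own. Each camera call takes 0.05 s, during which the arm holds its last target. There are 200 camera calls.

## Working session

There is one attempt and no reset: what is moved stays moved. The work goes in short steps, Python scripts to look and compute and a tool call to move; the robot and the scene stay as the last step left them, time stands still between calls to the robot, and variables do not carry over. Pictures are saved under pics/ and viewed, about 8 in all and at most 12, crops included, and the job is handed in when it is done.

Besides the shell and the picture viewer there is one more tool, called after "Request:" as name([rows], argument=value, ...), one row to a line, values as JSON. move_arm: Moves the arm, as the interface text tells. Its arguments: {"type":"object","properties":{"targets":{"type":"array"}},"required":["targets"]}

```bash
mkdir -p pics
python3 - <<'E'
from bench import status, viewer, robot
import cv2,numpy as np
np.set_printoptions(precision=4,suppress=True)
print(status.get_obs())
for n in ["side","top","wrist"]:
    m=viewer.camera_model(n);print(n,m)
for n in ["side","top"]:
    cv2.imwrite(f"pics/{n}0.png",viewer.snapshot(n)[:,:,::-1])
E
```

```text
{'time': 0.0, 'joint_positions': array([-1.4431,  0.0879,  1.3722, -0.    ,  1.6836, -0.1031]), 'qvel': array([ 0.0017, -0.0005,  0.0002,  0.0002,  0.0007,  0.0005]), 'joint_torque': array([ -0.0001, -34.0185, -30.2422,   0.0717,   0.033 ,  -0.0002]), 'tool_pos': array([ 0.1257, -0.5349,  0.2043]), 'ee_rot': array([-3.1395, -0.0002,  0.2308]), 'wrist_force': array([ 0.1487, -0.0845, -0.7445]), 'wrist_torque': array([0.0224, 0.0292, 0.0129]), 'width': 0.09426949492622005}
side {'K': array([[609.5137,   0.    , 316.1244],
       [  0.    , 609.5137, 242.1307],
       [  0.    ,   0.    ,   1.    ]]), 'D': array([0.035, 0.   , 0.   , 0.   , 0.   ]), 'xyz': array([0.2847, 0.9284, 0.6326]), 'attitude': array([ 0.898 ,  0.0215, -2.7284])}
top {'K': array([[504.204 ,   0.    , 312.4051],
       [  0.    , 504.204 , 232.5206],
       [  0.    ,   0.    ,   1.    ]]), 'D': array([-0.0418,  0.    ,  0.    ,  0.    ,  0.    ]), 'xyz': array([0.4742, 0.3276, 0.9092]), 'attitude': array([ 0.1388, -0.0031, -1.5519])}
wrist {'K': array([[363.3676,   0.    , 316.6099],
       [  0.    , 363.3676, 236.5816],
       [  0.    ,   0.    ,   1.    ]]), 'D': array([-0.0049,  0.    ,  0.    ,  0.    ,  0.    ]), 'T_tool_cam': array([[ 0.0013,  0.9624,  0.2717,  0.0789],
       [ 1.    , -0.0013, -0.0002, -0.0009],
       [ 0.0002,  0.2717, -0.9624, -0.1791],
       [ 0.    ,  0.    ,  0.    ,  1.    ]])}
```

View pics/top0.png

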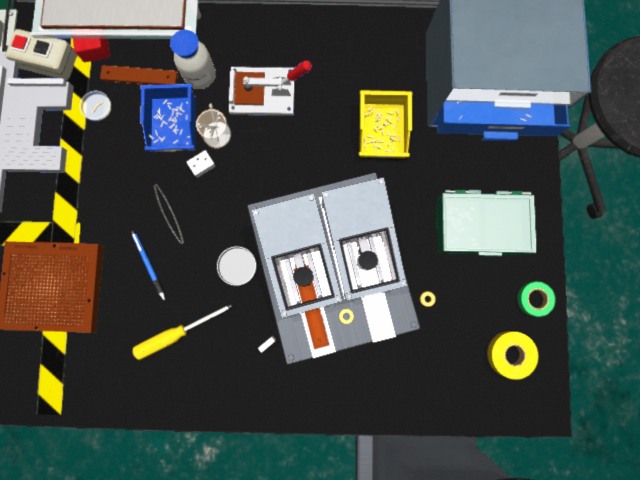

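View pics/side0.png

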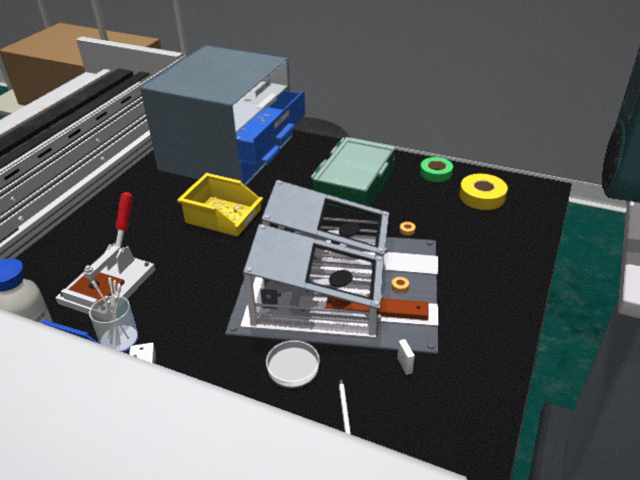

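The strip is in the left station: `top` shows its tail at about (317,328) and pad A at (303,276). The `side` view agrees. I'll enlarge both for corner pixels.

Run:
```python
import cv2
i=cv2.imread("pics/top0.png");cv2.imwrite("pics/tc.png",cv2.resize(i[225:375,240:440],None,fx=4,fy=4,interpolation=cv2.INTER_CUBIC))
i=cv2.imread("pics/side0.png");cv2.imwrite("pics/sc.png",cv2.resize(i[215:355,225:445],None,fx=3.6,fy=3.6,interpolation=cv2.INTER_CUBIC))
```

```text
(no output)
```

View pics/tc.png

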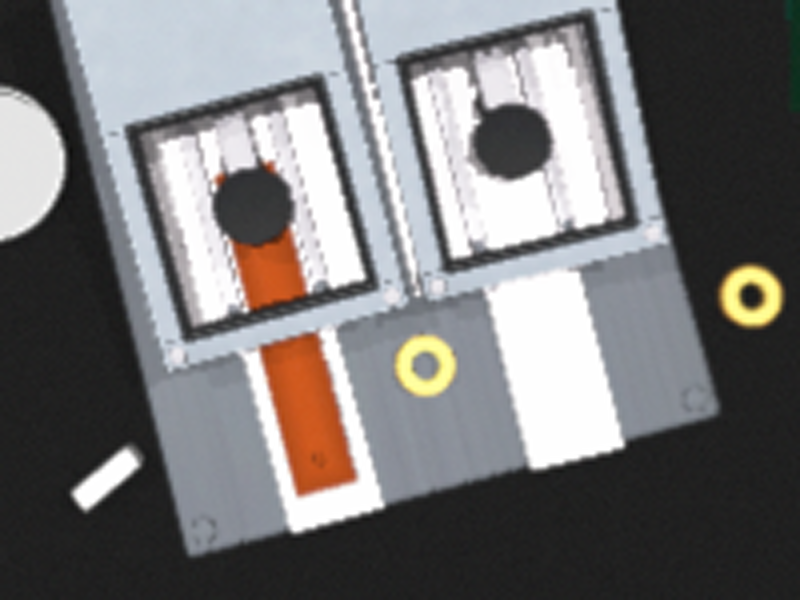

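View pics/sc.png

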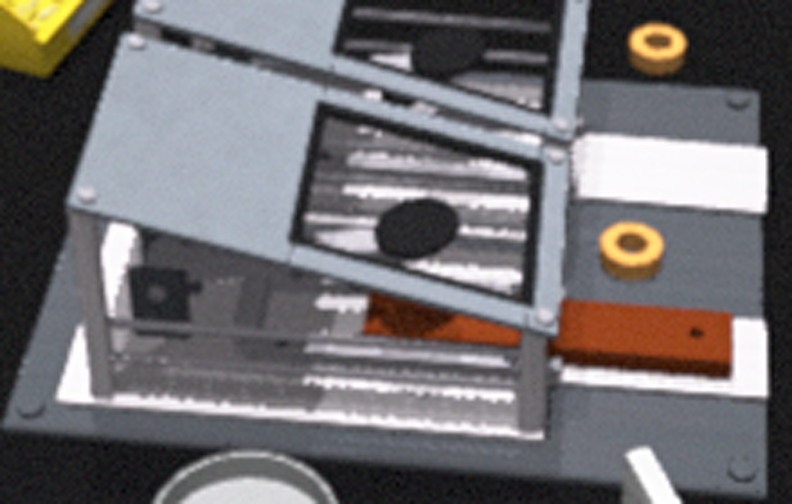

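`tc.png`, tongue A front corners (crop px): (292,532) and (383,506). Strip tail corners: (298,496) and (356,482). Pad: (253,207). In `sc.png`, the tongue corners are (765,396) and (768,319), and the pad is at (418,229). Next is a joint pose fit.

```bash
cat > h.py <<'E'
import numpy as np, cv2
from scipy.optimize import least_squares
from scipy.spatial.transform import Rotation as R
from bench import viewer,status
F=np.diag([1.,-1,-1])
def proj(n,P):
    m=viewer.camera_model(n)
    if 'xyz' in m: C=R.from_euler('xyz',m['attitude']).as_matrix();o=np.array(m['xyz'])
    else:
        s=status.get_obs();T=np.eye(4);T[:3,:3]=R.from_euler('xyz',s['ee_rot']).as_matrix();T[:3,3]=s['tool_pos']
        T=T@m['T_tool_cam'];C=T[:3,:3];o=T[:3,3]
    pc=(np.atleast_2d(P)-o)@C@F
    return cv2.projectPoints(pc,np.zeros(3),np.zeros(3),m['K'],m['D'])[0][:,0]
def W(p,P): # station xyz mm -> world
    P=np.atleast_2d(P)/1000
    return P@R.from_euler('z',p[2]).as_matrix().T+[p[0],p[1],.006]
E
python3 - <<'E'
from h import *
np.set_printoptions(precision=4,suppress=True)
c,s=np.cos(.26)*42,np.sin(.26)*42
pts={'tl':(-145,21,4),'tr':(-145,-21,4),'pad':(-5,0,63),'wfl':(-8-c,37,74-s),'wfr':(-8-c,-37,74-s),'wbl':(-8+c,37,74+s),'wbr':(-8+c,-37,74+s),'gfl':(-63,52,60),'gbl':(116,52,107)}
top=dict(tl=(292,532),tr=(383,506),pad=(253,207),wfl=(190,328),wfr=(366,281),wbl=(145,133),wbr=(318,90),gfl=(168,370))
side=dict(tl=(765,396),tr=(768,319),pad=(418,229),wfl=(530,298),wfr=(537,165),wbl=(300,240),wbr=(325,112),gfl=(556,334),gbl=(68,208))
obs=[('top',k,np.array(v)/4+[240,225]) for k,v in top.items()]+[('side',k,np.array(v)/3.6+[225,215]) for k,v in side.items()]
def f(p,sel=None): return np.concatenate([(proj(n,W(p,pts[k]))[0]-v) for n,k,v in obs if sel in(None,n)])
for sel in (None,'top','side'):
    r=least_squares(f,[.4,.3,.2],args=(sel,),loss='soft_l1');print(sel,r.x)
    if sel is None:
        p=r.x
        for (n,k,v),e in zip(obs,f(p).reshape(-1,2)):print(n,k,e.round(1))
np.save('p.npy',p)
so=[('top',14,(298,496)),('top',-14,(356,482)),('side',-14,(730,313)),('side',14,(730,360))]
g=lambda q:np.concatenate([proj(n,W(p,(q[0],q[1]+y,15)))[0]-(np.array(v)/(4 if n=='top' else 3.6)+([240,225] if n=='top' else [225,215])) for n,y,v in so])
r=least_squares(g,[-120,0]);print('tail',r.x,r.fun.round(1))
print('tailcl',W(p,(-125,0,10)),'pad',W(p,(-5,0,63)),W(p,(-160,0,7)))
E
```

```text
None [0.5233 0.3436 0.2878]
top tl [-0.3  0.3]
top tr [0.1 0.3]
top pad [-0.7 -0.9]
top wfl [0.4 0.4]
top wfr [-0.4  0.1]
top wbl [-1.9  0.7]
top wbr [-1.3 -0.6]
top gfl [-0.5  0.8]
side tl [ 1.5 -0.1]
side tr [-0.3  0.1]
side pad [-0.9 -2.3]
side wfl [-2.  -0.9]
side wfr [-1.   0.1]
side wbl [ 0.9 -1.1]
side wbr [ 1.  -0.5]
side gfl [ 1.1 -0.5]
side gbl [-0.4 -1.5]
top [0.5237 0.3421 0.276 ]
side [0.5228 0.3451 0.2968]
tail [-129.361    0.888] [-0.8  0.2  0.3 -0.7  0.1 -0.7  0.5  0.3]
tailcl [[0.4035 0.3081 0.016 ]] pad [[0.5185 0.3422 0.069 ]] [[0.3699 0.2982 0.013 ]]
```

Request:
move_arm([
  [[386,-356,0],[0,0,-3],-1],
  [[386,-356,0],[0,0,-3],-1],
  [[386,-356,0],[0,0,-3],-1],
  [[386,-356,0],[0,0,-3],-1],
  [[386,-356,0],[0,0,-3],-1],
  [[386,-356,0],[0,0,-3],-1],
  [[386,-356,0],[0,0,-3],-1],
  [[386,-356,0],[0,0,-3],-1],
  [[386,-356,0],[0,0,-3],-1],
  [[423,-755,0],[0,0,-3],-1],
  [[423,-755,0],[0,0,-3],-1],
  [[423,-755,0],[0,0,-3],-1],
  [[423,-755,0],[0,0,-3],-1],
  [[423,-755,0],[0,0,-3],-1],
  [[423,-755,0],[0,0,-3],-1],
  [[423,-755,0],[0,0,-3],-1],
  [[423,-755,0],[0,0,-3],-1],
  [[423,-755,0],[0,0,-3],-1],
])

```text
time: 2.35
tool_pos: [0.3648, 0.2955, 0.205]
ee_rot: [3.141, 0.001, 0.283]
wrist_force: [-0.2, -0.0, -0.5]
width: 0.0006
```

Run:
```python
from h import *
s=status.get_obs();print(s['time'],s['tool_pos'],s['ee_rot'],s['width'],s['joint_positions'])
i=viewer.snapshot('wrist')[:,:,::-1];cv2.imwrite('pics/w1.png',i)
p=np.load('p.npy')
print(proj('wrist',W(p,[(-145,21,4),(-145,-21,4),(-129,14,15),(-129,-14,15),(-5,0,63)])))
```

```text
2.35 [0.36484976 0.29554267 0.20502562] [3.14063463e+00 8.56853005e-04 2.82757069e-01] 0.0005917989058202274 [ 5.60509618e-01 -9.23818253e-02  1.55081714e+00 -6.90805668e-04
  1.68424402e+00  1.84847064e+00]
[[295.55544609 192.76201067]
 [336.12649492 192.56814867]
 [301.65736631 178.44172793]
 [329.82202702 178.3063516 ]
 [314.77846747  24.89833722]]
```

View pics/w1.png

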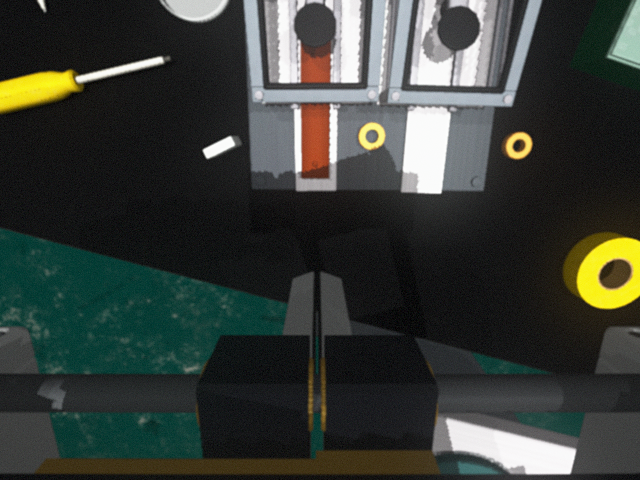

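The wrist image matches the predictions: strip tail at about (302–328,178) against (302–330,178), pad at (315,24) against (315,25), all within 1–3 px. Descending in front of the tail.

Request:
move_arm([
  [[0,-1,60],[0,0,0],-1],
  [[0,-1,120],[0,0,0],-1],
  [[0,-1,160],[0,0,0],-1],
  [[0,-1,180],[0,0,0],-1],
  [[0,-1,190],[0,0,0],-1],
  [[0,-1,190],[0,0,0],-1],
])

```text
time: 3.15
tool_pos: [0.3649, 0.2965, 0.0154]
ee_rot: [3.141, 0.0, 0.282]
wrist_force: [-0.2, 0.1, 0.2]
width: 0.0006
```

Request:
move_arm([
  [[8,0,0],[0,0,0],-1],
  [[16,0,0],[0,0,0],-1],
  [[22,0,0],[0,0,0],-1],
  [[26,0,0],[0,0,0],-1],
  [[30,0,0],[0,0,0],-1],
  [[34,0,0],[0,0,0],-1],
  [[38,0,0],[0,0,0],-1],
  [[42,0,0],[0,0,0],-1],
  [[46,0,0],[0,0,0],-1],
  [[50,0,0],[0,0,0],-1],
])

```text
time: 4.4
tool_pos: [0.4129, 0.3113, 0.0153]
ee_rot: [3.141, 0.0, 0.283]
wrist_force: [-1.3, -0.4, -0.6]
width: 0.0006
```

Request:
move_arm([
  [[3,0,0],[0,0,0],-1],
  [[6,0,0],[0,0,0],-1],
  [[9,0,0],[0,0,0],-1],
  [[11,0,0],[0,0,0],-1],
  [[13,0,0],[0,0,0],-1],
  [[14,0,0],[0,0,0],-1],
  [[15,0,0],[0,0,0],-1],
])

```text
time: 5.28
tool_pos: [0.427, 0.3154, 0.0154]
ee_rot: [3.142, 0.0, 0.283]
wrist_force: [-0.4, -0.2, -0.5]
width: 0.0002
```

Request:
move_arm([
  [[0.5,0,0],[0,0,0],-1],
  [[1,0,0],[0,0,0],-1],
  [[1.5,0,0],[0,0,0],-1],
  [[2,0,0],[0,0,0],-1],
])

```text
time: 5.78
tool_pos: [0.4289, 0.316, 0.0154]
ee_rot: [3.141, 0.0, 0.283]
wrist_force: [-1.4, -0.6, -0.9]
width: 0.0005
```

Request:
move_arm([
  [[0.5,0,0],[0,0,0],-1],
  [[1,0,0],[0,0,0],-1],
  [[1.5,0,0],[0,0,0],-1],
  [[1.5,0,0],[0,0,0],-1],
])

```text
time: 6.28
tool_pos: [0.4298, 0.3162, 0.0154]
ee_rot: [3.141, 0.001, 0.283]
wrist_force: [-3.6, -1.5, 2.3]
width: 0.0004
```

Request:
move_arm([
  [[0.5,0,0],[0,0,0],-1],
  [[1,0,0],[0,0,0],-1],
  [[1,0,0],[0,0,0],-1],
])

```text
time: 6.65
tool_pos: [0.4299, 0.3162, 0.0154]
ee_rot: [3.141, 0.003, 0.283]
wrist_force: [-6.3, -1.9, 4.4]
width: 0.0006
```

The TCP has stalled at station x ≈ -97.4 mm (expected -98), with force rising. One firmer nudge will confirm the stop.

Request:
move_arm([
  [[1,0,0],[0,0,0],-1],
  [[2,0,0],[0,0,0],-1],
  [[3,0,0],[0,0,0],-1],
  [[3,0,0],[0,0,0],-1],
])

```text
time: 7.15
tool_pos: [0.4301, 0.3163, 0.0154]
ee_rot: [3.141, 0.01, 0.284]
wrist_force: [-12.6, -4.2, 9.2]
width: 0.0002
```

Request:
move_arm([
  [[-3,0,0],[0,0,0],-1],
  [[-12,0,0],[0,0,0],-1],
  [[-40,0,0],[0,0,0],-1],
  [[-50,0,-10],[0,0,0],-1],
  [[-50,0,-70],[0,0,0],-1],
  [[-50,0,-130],[0,0,0],-1],
  [[-50,0,-165],[0,0,0],-1],
  [[-50,0,-165],[0,0,0],-1],
  [[-50,0,-165],[0,0,0],-1],
])

```text
time: 8.28
tool_pos: [0.3861, 0.3033, 0.1796]
ee_rot: [3.141, 0.001, 0.283]
wrist_force: [-0.7, 0.1, 0.1]
width: 0.0005
```

Run:
```python
from h import *
s=status.get_obs();print(s['time'],s['tool_pos'],s['ee_rot'],s['wrist_force'])
i=viewer.snapshot('wrist')[:,:,::-1]
p=np.load('p.npy')
c,q=np.cos(.26)*42,np.sin(.26)*42
a=proj('wrist',W(p,[(-145,21,4),(-145,-21,4),(-90,14,15),(-90,-14,15),(-5,0,63),(-8-c,37,74-q),(-8-c,-37,74-q),(55,14,15),(55,-14,15)]))
print((a-[220,0])*3)
cv2.imwrite('pics/w2.png',cv2.resize(i[0:200,220:420],None,fx=3,fy=3,interpolation=cv2.INTER_CUBIC))
```

```text
8.275 [0.38612574 0.30334152 0.17963037] [3.14117446e+00 5.03464308e-04 2.82980873e-01] [-0.67629933  0.05527148  0.14170952]
[[228.52970989 656.56497889]
 [356.94776804 656.10894803]
 [246.24550831 488.06488445]
 [338.47741378 487.73442569]
 [291.95015501 143.61057374]
 [144.9115176  335.53488028]
 [440.02471679 334.46958603]
 [238.53145033 -62.45104966]
 [343.1107493  -62.83630994]]
```

View pics/w2.png

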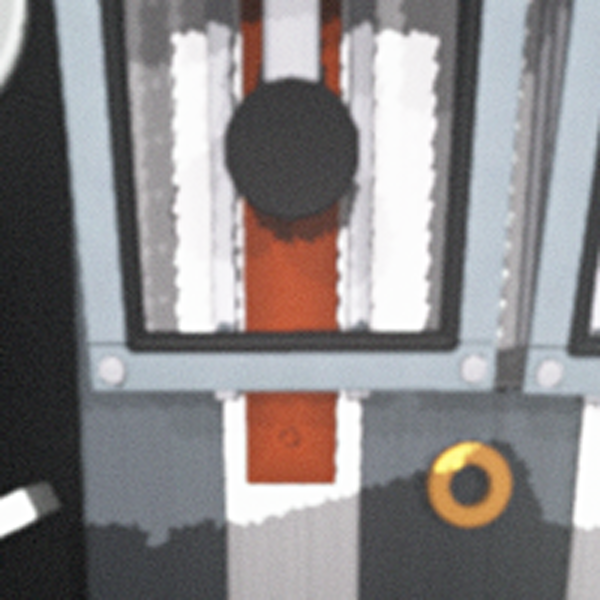

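The strip tail is at (247–336,484), predicted home line 488 (about 1 mm), so it is home. The pad is at (292,147), centred as predicted. Moving over the window and then down.

Request:
move_arm([
  [[50,0,0],[0,0,0],-1],
  [[100,0,0],[0,0,0],-1],
  [[136,0,0],[0,0,0],-1],
  [[136,0,0],[0,0,0],-1],
  [[136,0,0],[0,0,0],-1],
  [[136,0,40],[0,0,0],-1],
  [[136,0,75],[0,0,0],-1],
  [[136,0,95],[0,0,0],-1],
  [[136,0,100],[0,0,0],-1],
  [[136,0,100],[0,0,0],-1],
])

```text
time: 9.57
tool_pos: [0.5163, 0.3416, 0.0811]
ee_rot: [-3.142, -0.0, 0.284]
wrist_force: [0.2, 0.0, 0.1]
width: 0.0006
```

Request:
move_arm([
  [[0,0,3],[0,0,0],-1],
  [[0,0,6],[0,0,0],-1],
  [[-0.5,0,9],[0,0,0],-1],
  [[-1,0,12],[0,0,0],-1],
  [[-1,0,15],[0,0,0],-1],
  [[-1,0,18],[0,0,0],-1],
])

```text
time: 10.32
tool_pos: [0.5157, 0.3413, 0.0628]
ee_rot: [-3.142, 0.0, 0.283]
wrist_force: [-2.3, -0.9, 3.6]
width: 0.0007
```

Request:
move_arm([
  [[-0.5,0,3],[0,0,0],-1],
  [[-1,0,6],[0,0,0],-1],
  [[-1.5,0,9],[0,0,0],-1],
  [[-2,0,11],[0,0,0],-1],
  [[-2.5,0,13],[0,0,0],-1],
  [[-2.5,0,14],[0,0,0],-1],
])

```text
time: 11.08
tool_pos: [0.5134, 0.3406, 0.0483]
ee_rot: [3.142, 0.0, 0.283]
wrist_force: [-3.0, 0.3, 3.9]
width: 0.0003
```

Request:
move_arm([
  [[0,0,1],[0,0,0],-1],
  [[0,0,2],[0,0,0],-1],
  [[0,0,2],[0,0,0],-1],
])

```text
time: 11.45
tool_pos: [0.5134, 0.3406, 0.0463]
ee_rot: [3.142, 0.0, 0.283]
wrist_force: [-1.8, -0.3, 3.1]
width: 0.0003
```

Request:
move_arm([
  [[0,0,1],[0,0,0],-1],
  [[0,0,2],[0,0,0],-1],
  [[0,0,2],[0,0,0],-1],
])

```text
time: 11.82
tool_pos: [0.5134, 0.3406, 0.0461]
ee_rot: [3.142, -0.0, 0.283]
wrist_force: [-4.5, -1.3, 9.7]
width: 0.0009
```

Request:
move_arm([
  [[0,0,1],[0,0,0],-1],
  [[0,0,2],[0,0,0],-1],
  [[0,0,2],[0,0,0],-1],
])

```text
time: 12.2
tool_pos: [0.5135, 0.3406, 0.0459]
ee_rot: [-3.142, -0.001, 0.283]
wrist_force: [-7.2, -3.7, 15.8]
width: 0.0003
```

The lever is hard on its stop (tip z 45.9 mm, expected 46, with force up to 16 N). Retreating straight up.

Request:
move_arm([
  [[0,0,-4],[0,0,0],-1],
  [[0,0,-15],[0,0,0],-1],
  [[0,0,-60],[0,0,0],-1],
  [[0,0,-120],[0,0,0],-1],
  [[0,0,-150],[0,0,0],-1],
  [[-60,0,-150],[0,0,0],-1],
  [[-120,0,-150],[0,0,0],-1],
  [[-140,0,-150],[0,0,0],-1],
  [[-140,0,-150],[0,0,0],-1],
  [[-140,0,-150],[0,0,0],-1],
])

```text
time: 13.45
tool_pos: [0.3801, 0.3017, 0.1925]
ee_rot: [3.141, -0.001, 0.283]
wrist_force: [-0.0, -0.4, -0.8]
width: 0.0006
```

Run:
```python
from h import *
s=status.get_obs();print(s['time'],s['tool_pos'],s['wrist_force'])
p=np.load('p.npy')
i=viewer.snapshot('wrist')[:,:,::-1];j=viewer.snapshot('side')[:,:,::-1]
P=W(p,[(-5,0,63),(-10,0,40),(-90,14,15),(-90,-14,15)])
print((proj('wrist',P)-[200,0])*2,(proj('side',P)-[225,195])*2+[400,0])
o=np.zeros((400,800,3),np.uint8)
o[:,:400]=cv2.resize(i[0:200,200:400],(400,400),interpolation=cv2.INTER_CUBIC)
o[:,400:]=cv2.resize(j[195:395,225:425],(400,400),interpolation=cv2.INTER_CUBIC)
cv2.imwrite('pics/f.png',o)
```

```text
13.45 [0.38005894 0.30169354 0.19253355] [-0.04940111 -0.39006258 -0.796951  ]
[[235.00300239  88.22195862]
 [234.90144433 115.12057972]
 [205.65206526 311.71279578]
 [265.04208476 311.47039774]] [[630.38120735 162.53312012]
 [637.3655814  187.44035795]
 [749.37545289 235.33035675]
 [750.08875924 207.60529073]]
```

View pics/f.png

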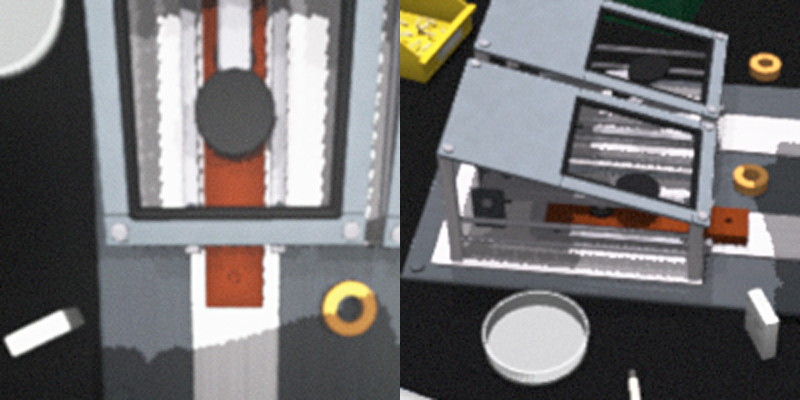

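The pad is at (235,113) in the wrist view and (638,187) in the side view, against fully-down predictions of (235,115) and (637,187). The strip tail is still at the home line, and the bystanders are unchanged. Handing in.

```bash
python3 -c "
from bench import order;print(order.close_job())"
```

```text
the job is handed in; nothing more can be done
None
```

The job is done and handed in at about 13.5 s of the 43 s limit. The strip in the left station (station_a) is home against the end stop, and that station's clamp lever is fully down.

- **Strip:** I pushed it with the shut fingertips until it stalled. The tool stopped at station x ≈ -97.4 mm, where I expected -98 mm. A firmer push to about 13 N moved it only about 0.2 mm, so I took it as home.
- **Lever:** I then pressed the pad down through the window. It met about 4 N of hinge resistance, then stopped hard with the fingertips at 45.9 mm above the table, against 46 mm expected. The force there rose to 16 N.
- **Last pictures:** With the arm clear, the pad was within 2 px of the fully-down prediction in both the wrist and side views. The bystanders in view and station_b's lever looked unchanged.
- **Small disagreement:** In the wrist views the strip tail appeared 1–2 px (about 1 mm) past the predicted home line. That is within the calibration error and on the home side.

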